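Load a tray on the grinder's sloping rest

ROBOT

A 6-joint arm with a two-finger parallel gripper is mounted at the origin on the work surface. World frame = base frame: x ahead of the robot, y to its left, z up, the work surface at z = 0. Lengths are in mm, angles in rad, forces in N, time in s.
With the tool pointing down it reaches from about 300 to 825 mm from the base axis. Payload 5.4 kg.
Tool frame: the origin (TCP) lies midway between the tips of the shut fingers; the grasp point (between the pads) lies 19 mm behind it (arm.grasp_offset is the distance from the TCP to the grasp point, in mm); z points along the fingers, y is the line along which they close (so a half turn about z gives the same grasp; the last joint's range is limited). The gripper opens to 92 mm and grips with 3 to 60 N. Pads are 20 mm wide; open, the fingers measure 128 mm over their backs; the gripper's body (75 mm by 189 mm) begins 69 mm behind the grasp point.
Start: joints at [-1.394, 0.158, 1.597, -0, 1.386, -0.21], TCP at [216.881, -532.512, 214.601] pointing down, gripper open.
Joint ranges: [-2.91, 2.91], [-0.94, 2.29], [0.18, 2.7], [-1.29, 4.43], [0.17, 2.64], [-3, 3]. Speed limits (rad/s): [2.57, 2.57, 3.14, 3.14, 3.14, 3.14].

INTERFACE

Orientations are given as [roll, pitch, yaw] about the fixed x, y, z axes, in that order (R = Rz(yaw) Ry(pitch) Rx(roll)).
In Python, from bench import sensors, viewer, arm, look_for, cut_out gives the robot as it stands. The module is installed in compiled form; this text tells all that it offers.
- The arm moves only by the tool step_arm, never from a script. Its arguments are lists of equal length, an entry for each row: "gripper": the closure, from 0 (fully open) to 1 (shut); "offset": the shift along the tool's x, y, z in m, a list of three; "twist": the turn, a rotation vector about the tool's x, y, z in rad, a list of three. A call has 1 to 12 rows; each row shifts and turns the commanded pose from where the row before left it, along the tool's axes as they then stand; what a row does not reach is not made up. A row lasts 1/10 s, in which the tool goes at most 50 mm and 8.59 degrees, less where a joint would pass 70% of its speed; a pose out of reach is approached as far as the arm can. A call with a gripper value outside its range is refused whole. The fingers move at their own pace and stop on an object; the grip force is fixed at half the most. Time passes only in rows, so rows that do not move let the fingers close. It gives the time, the measured TCP pose, the force, the opening and the grip force at its end, in the units of the state.
- sensors.read_state(): the state, without advancing time (a new reading comes with each control period).
- viewer.read_camera(name): name is "side" or "top" or "wrist"; returns the picture (384x512x3 uint8, blue, green, red); there is no depth.
- viewer.calibration(name): a dict with "fovy" (degrees; the focal length in pixels is half the picture's height over the tangent of half this angle, whatever the lens; pixels are square), "cx", "cy" (the principal point, pixels), "R" (3x3) and "t" (3): a world point X has camera coordinates R X + t. Camera axes: x right, y down, z forward; pixel columns grow to the right and rows downward; lengths in mm; the calibration is good to about 2 mm. A picture is of the moment at which its call begins: read the wrist's pose just before it. calibration takes no time and is no camera call; for the wrist camera it gives the pose at the moment of the call.
- arm.job_done(): hands the job in; it is judged then, once.
Trained networks look in the newest picture that a camera, given by its name, has taken for a name from the list of things; names that differ only in an ending like _2 or _b are one class to them, and where a whole thing is asked for, a point or a joint stands for the part that bears it (a point fixed in the world has none). Each returns a list of dicts, best first, with "conf" (0 to 1); they miss things now and then, are a little off and sometimes report something else, mostly with a low value. They report only what shows in the picture. A call takes as long as a camera call. They do not tell look-alikes from the thing itself.
- look_for(camera, name): "bbox" ([centre column, centre row, width, height] in pixels, round what is visible of it).
- cut_out(camera, name): "region" (384x512 bool, what is visible of it) and "bbox" ([centre column, centre row, width, height] in pixels, round what is visible of it).
The state is a dict: "t": time; "joint_pos": joint angles; "qvel": joint speeds; "effort": joint torques, N m; "tool_pos": TCP position; "eef_rot": TCP orientation; "wrist_force": force on the tool from outside, world axes, zero at the start; "torque": the same for the moment, N m; "opening": finger opening in mm; "finger_force": force on a finger pad.
Only numpy, scipy, OpenCV 4.12 (cv2) and the standard library are available. Lean on these libraries where they do the work, as an engineer would, in place of code of your own. Each camera call takes 0.05 s, during which the arm holds its last target. There are 200 camera calls.

TASK

Take the top tray off the nested stack without pulling the next one up with it, set it down lengthwise between the rails on the lower part of the sloping rest, short of the clear shield, and let go. Then push it up the slope, under the shield, until its leading rim is against the stop at the top, and leave it lying there. Leave the other two trays nested where they are and everything else on the bench in its place.

Things in the scene. Friction and masses are not known exactly. Their poses are not given: they have to be found in the camera images.
- tray_top: top one of three identical nested pressed-steel trays, open upward, both ends alike, 0.15-0.3 kg: rim 145 x 59 mm, 35 mm tall. Rim: upright band 6 mm tall (29 to 35 mm above origin), the widest part; grip across it. Walls slope in to a 120 x 34 mm floor on four 9 mm tall feet, +-48 mm along, +-11 mm across. Origin: centre of underside, at the feet's soles; x along its length, y across, z up
- tray_middle: second tray of the stack, same shape, origin and axes, 12 mm below the top one; it must stay. Its rim's top lies 6 mm below the top tray's rim band, 12 mm below the top of that rim: fingers reaching deeper than that grip this tray too
- tray_bottom: lowest tray of the stack, same shape, origin and axes, standing on the bench; it must stay
- deck: fixed sloping rest: aluminium deck 360 long, 78 mm wide, inclined 10 degrees, on a blue base; a tray left on it does not slide back. Origin: middle of its low edge, on the upper face, 14 mm above the bench; x up the slope in the deck's plane, y across, z square out of it. Steel side rails 12 mm tall, 50 mm apart inside: feet and floor go between them, the rim passes above
- stop (a point): foot of the top stop's face, on the deck's centre line at deck x = 340 mm; axes as the deck. The stop is an upright dark block across the deck, 45 mm tall, 74 mm wide
- shield (a point): middle of the clear shield's lower front edge, at deck x = 250 mm, 66 mm above the deck; axes as the deck. The shield is 130 mm wide, reaches from here to deck x = 345 mm, and stands on four posts at y = +-55 mm, post caps up to 75 mm above the deck. A tray at the stop shows 55 mm of its lower end outside it
- wrench: open-ended steel wrench, 180 mm; a bystander, not to be moved
- brush: bench brush, 190 mm; a bystander, not to be moved
- oil_bottle: grey bottle 60 mm across, 150 mm tall; a bystander, not to be moved
- spare_wheel: spare grinding wheel, flat ring 125 mm across, 20 mm thick; a bystander, not to be moved
- steel_blank: square steel bar 90 x 25 x 25 mm; a bystander, not to be moved
- flange: round stepped steel wheel flange 60 mm across, 30 mm tall; a bystander, not to be moved
- paste_can: aluminium can 70 mm across, 70 mm tall; a bystander, not to be moved
Things that resemble listed ones, but are neither listed nor needed, are in the scene too. Leave any blue or turquoise look-alike of the tray_top alone.

How it is judged:
By the outcome, as a careful person would: the job done as asked, in the order asked, and still so for the second after the job is handed in, with the robot touching nothing.
It also fails if it takes over 59 s, if anything falls off the work surface, if the arm or the gripper's body presses on something with over 40 N, if the wrist force passes 120 N, or if a joint passes its speed limit or range.

## Working session

There is one attempt and no reset: what is moved stays moved. The work goes in short steps, Python scripts to look and compute and a tool call to move; the robot and the scene stay as the last step left them, time stands still between calls to the robot, and variables do not carry over. Pictures are saved under pics/ and viewed, at most 10 in all, crops included, and the job is handed in when it is done.

Besides the shell and the picture viewer there is one more tool, called after "Emit:" in YAML: its name, and indented under it one key for each argument. step_arm: Moves the arm, as the interface text tells. Its arguments: {"type":"object","properties":{"gripper":{"type":"array","items":{"type":"number"}},"offset":{"type":"array","items":{"type":"array","items":{"type":"number"}}},"twist":{"type":"array","items":{"type":"array","items":{"type":"number"}}}},"required":["gripper","offset","twist"]}

```bash
mkdir -p pics; cat > h.py <<'E'
import numpy as np, cv2
from bench import sensors, viewer, arm, look_for, cut_out
def K(c):
    f=192/np.tan(np.radians(c['fovy'])/2); return f
def ray(c,u,v):
    R=np.array(c['R']);t=np.array(c['t']);f=K(c)
    d=R.T@np.array([(u-c['cx'])/f,(v-c['cy'])/f,1]); return -R.T@t,d
def atz(c,u,v,z):
    o,d=ray(c,u,v); return o+d*(z-o[2])/d[2]
def proj(c,X):
    p=np.array(c['R'])@np.array(X,float)+np.array(c['t']); f=K(c)
    return c['cx']+f*p[0]/p[2], c['cy']+f*p[1]/p[2]
E
python3 - <<'E'
from h import *
ims=[]
for n in ['side','top']:
    im=viewer.read_camera(n); cv2.imwrite(f'pics/{n}0.png',im); np.save(f'{n}.npy',im)
    c=viewer.calibration(n); print(n,c['fovy'],c['cx'],c['cy'],np.round(ray(c,256,192)[0]))
    for o in ['tray_top','deck','wrench','oil_bottle','paste_can','flange']:
        print(o,[(np.round(r['bbox']).tolist(),round(r['conf'],2)) for r in look_for(n,o)[:4]])
    ims.append(im)
cv2.imwrite('pics/both.png',cv2.resize(np.vstack(ims),(800,1200))[:1200])
cv2.imwrite('pics/top_b.png',cv2.resize(ims[1],(800,600),interpolation=cv2.INTER_CUBIC))
cv2.imwrite('pics/side_b.png',cv2.resize(ims[0],(800,600),interpolation=cv2.INTER_CUBIC))
E
```

```text
side 43.42932914745779 252.76820856891044 193.49932857239037 [ 324. 1133.  968.]
tray_top [([321.0, 257.0, 59.0, 42.0], 0.94), ([251.0, 224.0, 54.0, 18.0], 0.89), ([317.0, 322.0, 52.0, 56.0], 0.73), ([250.0, 356.0, 58.0, 51.0], 0.71)]
deck [([292.0, 156.0, 48.0, 92.0], 0.81)]
wrench [([194.0, 202.0, 24.0, 40.0], 0.65)]
oil_bottle [([174.0, 245.0, 28.0, 49.0], 0.64)]
paste_can [([233.0, 126.0, 19.0, 26.0], 0.75)]
flange [([314.0, 223.0, 19.0, 18.0], 0.79)]
top 42.02611931101729 255.05640521044154 192.01641723378356 [ 343.  149. 1709.]
tray_top [([154.0, 264.0, 54.0, 33.0], 0.93), ([214.0, 262.0, 40.0, 43.0], 0.89), ([230.0, 200.0, 25.0, 48.0], 0.77), ([262.0, 246.0, 18.0, 18.0], 0.74)]
deck [([332.0, 210.0, 111.0, 39.0], 0.62)]
wrench [([263.0, 146.0, 53.0, 15.0], 0.79)]
oil_bottle [([192.0, 149.0, 22.0, 24.0], 0.86)]
paste_can [([372.0, 147.0, 27.0, 23.0], 0.96)]
flange [([332.0, 210.0, 105.0, 41.0], 0.47)]
```

View pics/top_b.png

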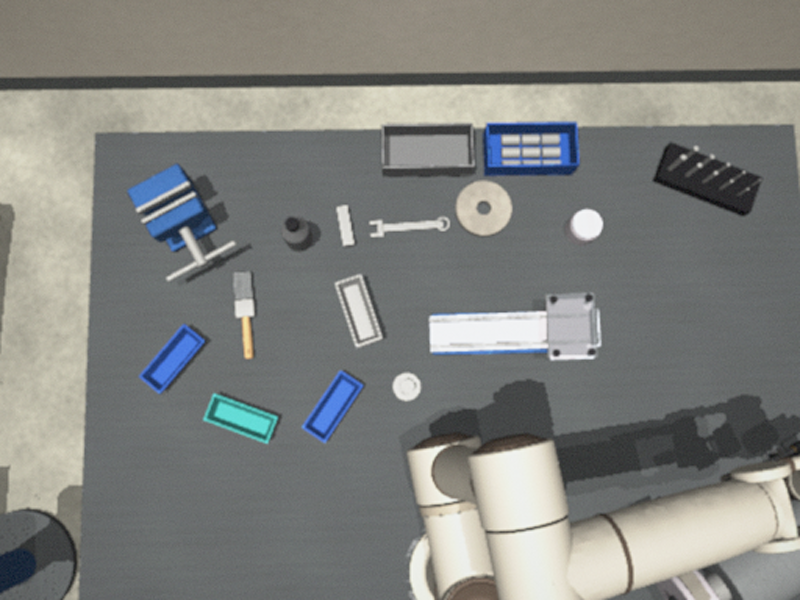

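View pics/side_b.png

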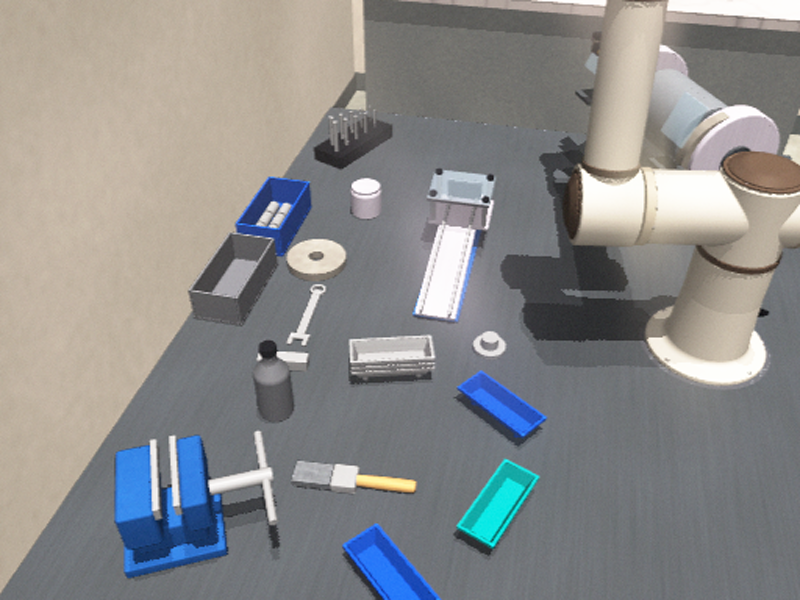

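The top picture shows the grey nested stack at about (229,198) in 512-wide pixels and (251,226) in the side view, where it is layered. The other candidates are blue trays at (110,229) and (213,259) and a turquoise one at (154,267). The grey stack is the one meant because it is steel-coloured and nested. The deck runs from (275,213) to (384,209), with the shield at the right end.

```bash
python3 - <<'E'
from h import *
im=viewer.read_camera('top'); c=viewer.calibration('top')
for r in cut_out('top','tray_top')[:6]:
    m=r['region'].astype(np.uint8); b=cv2.minAreaRect(np.argwhere(m)[:,::-1].astype(np.float32))
    if abs(b[0][0]-230)<12 and abs(b[0][1]-199)<12:
        pts=cv2.boxPoints(b); print('tray',r['conf'],b); P=np.array([atz(c,u,v,59) for u,v in pts]); print(np.round(P,1),np.round(P.mean(0),1))
g=im[185:240,262:400].astype(int)
for r in cut_out('top','deck')[:2]:
    m=r['region'].astype(np.uint8); b=cv2.minAreaRect(np.argwhere(m)[:,::-1].astype(np.float32)); print('deck',r['conf'],b); 
print('px->world',np.round(atz(c,275,213,14)),np.round(atz(c,384,209,80)))
a=cv2.resize(im[170:250,205:300],(440,370),interpolation=cv2.INTER_CUBIC)
b=cv2.resize(im[175:245,260:400],(740,370),interpolation=cv2.INTER_CUBIC)
s=viewer.read_camera('side'); d=cv2.resize(s[95:245,215:325],(360,490),interpolation=cv2.INTER_CUBIC)
z=np.zeros((600,800,3),np.uint8); z[:300,:356]=cv2.resize(a,(356,300)); z[300:600,:600]=cv2.resize(b,(600,300)); z[:300,360:580]=cv2.resize(d,(220,300))
z[:300,360:800]=cv2.resize(s[195:255,211:299],(440,300),interpolation=cv2.INTER_CUBIC)
cv2.imwrite('pics/crop.png',z)
E
```

```text
tray 0.66 ((229.7000274658203, 198.60000610351562), (42.69074630737305, 18.024980545043945), 71.56504821777344)
[[607.  254.3  59. ]
 [625.4 197.   59. ]
 [488.8 154.   59. ]
 [470.9 210.8  59. ]] [548. 204.  59.]
deck 0.91 ((329.5538635253906, 210.96922302246094), (41.60251235961914, 108.49935913085938), 86.8201675415039)
px->world [501.  52.  14.] [ 502. -303.   80.]
```

View pics/crop.png

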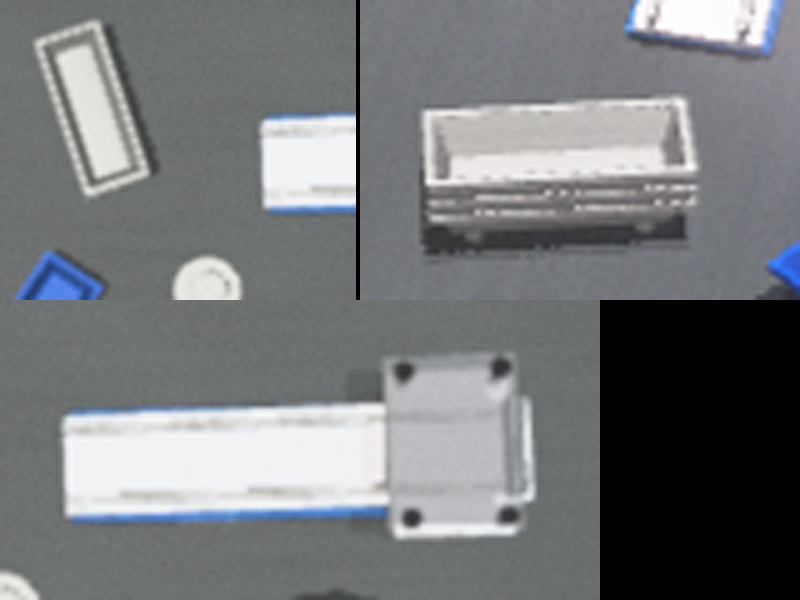

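The crop confirms it: a grey stack of three nested rims. The deck's low end is at about (275,213), with the shield on the right. Next I'll plan a hover above the stack.

```bash
cat >> h.py <<'E'
from scipy.spatial.transform import Rotation as Ro
def cur():
    s=sensors.read_state(); return np.array(s['tool_pos']),Ro.from_euler('xyz',s['eef_rot']),s
def plan(p0,R0,p1,R1,n=None,step=45,ang=0.14):
    d=p1-p0; w=(R0.inv()*R1).as_rotvec()
    n=n or int(max(np.ceil(np.linalg.norm(d)/step),np.ceil(np.linalg.norm(w)/ang),1))
    print('rows',n,'twist/row',np.round(w/n,4).tolist())
    if np.linalg.norm(w)<.004: print(' offset/row',np.round(R0.inv().apply(d)/n/1000,4).tolist())
    else: print([np.round((R0*Ro.from_rotvec(w*i/n)).inv().apply(d)/n/1000,4).tolist() for i in range(n)])
def down(yaw_y):  # tool down with tool y at angle yaw_y (rad)
    y=np.array([np.cos(yaw_y),np.sin(yaw_y),0]); z=np.array([0,0,-1.]); x=np.cross(y,z)
    return Ro.from_matrix(np.array([x,y,z]).T)
E
python3 - <<'E'
from h import *
p,R,s=cur(); print(np.round(p),s['eef_rot'],np.round(R.as_matrix(),3).tolist(),s['opening'],s['t'])
for a in (107.9,-72.1):
    print(a); plan(p,R,np.array([548,204,215.]),down(np.radians(a)),n=24)
E
```

```text
[ 217. -533.  215.] [3.14153915e+00 4.10871592e-06 3.86792930e-01] [[0.926, 0.377, 0.0], [0.377, -0.926, -0.0], [-0.0, 0.0, -1.0]] 92.13846387352673 0.9
107.9
rows 24 twist/row [-0.0, 0.0, -0.1278]
[[0.0244, -0.0232, -0.0], [0.0271, -0.0199, -0.0], [0.0294, -0.0163, -0.0], [0.0313, -0.0124, -0.0], [0.0326, -0.0083, -0.0], [0.0334, -0.0041, -0.0], [0.0336, 0.0002, -0.0], [0.0333, 0.0045, -0.0], [0.0325, 0.0087, -0.0], [0.0311, 0.0128, -0.0], [0.0293, 0.0166, -0.0], [0.0269, 0.0202, -0.0], [0.0241, 0.0235, -0.0], [0.0209, 0.0264, -0.0], [0.0174, 0.0288, -0.0], [0.0136, 0.0308, -0.0], [0.0095, 0.0323, -0.0], [0.0054, 0.0332, -0.0], [0.0011, 0.0336, -0.0], [-0.0032, 0.0335, -0.0], [-0.0075, 0.0328, -0.0], [-0.0116, 0.0316, -0.0], [-0.0155, 0.0299, -0.0], [-0.0192, 0.0276, -0.0]]
-72.1
rows 24 twist/row [0.0, 0.0, 0.0031]
[[0.0244, -0.0232, -0.0], [0.0243, -0.0233, -0.0], [0.0242, -0.0234, -0.0], [0.0241, -0.0234, -0.0], [0.0241, -0.0235, -0.0], [0.024, -0.0236, -0.0], [0.0239, -0.0237, -0.0], [0.0238, -0.0237, -0.0], [0.0238, -0.0238, -0.0], [0.0237, -0.0239, -0.0], [0.0236, -0.024, -0.0], [0.0235, -0.024, -0.0], [0.0235, -0.0241, -0.0], [0.0234, -0.0242, -0.0], [0.0233, -0.0243, -0.0], [0.0232, -0.0243, -0.0], [0.0232, -0.0244, -0.0], [0.0231, -0.0245, -0.0], [0.023, -0.0245, -0.0], [0.0229, -0.0246, -0.0], [0.0229, -0.0247, -0.0], [0.0228, -0.0248, -0.0], [0.0227, -0.0248, -0.0], [0.0226, -0.0249, -0.0]]
```

Emit:
step_arm:
  gripper: [0, 0, 0, 0, 0, 0, 0, 0, 0]
  offset:
    - [0.0344, -0.0328, 0]
    - [0.0344, -0.0328, 0]
    - [0.0344, -0.0328, 0]
    - [0.0344, -0.0328, 0]
    - [0.0344, -0.0328, 0]
    - [0.0344, -0.0328, 0]
    - [0.0344, -0.0328, 0]
    - [0.0344, -0.0328, 0]
    - [0.0344, -0.0328, 0]
  twist:
    - [0, 0, 0]
    - [0, 0, 0]
    - [0, 0, 0]
    - [0, 0, 0]
    - [0, 0, 0]
    - [0, 0, 0]
    - [0, 0, 0]
    - [0, 0, 0]
    - [0, 0, 0]

```text
t: 1.8
tool_pos: [392.7, -140.6, 214.9]
eef_rot: [3.141, -0.001, 0.386]
wrist_force: [0.5, 0.8, -0.5]
opening: 91.7
finger_force: 0.0
```

Emit:
step_arm:
  gripper: [0, 0, 0, 0, 0, 0, 0, 0, 0, 0]
  offset:
    - [0.0344, -0.0328, 0]
    - [0.0344, -0.0328, 0]
    - [0.0344, -0.0328, 0]
    - [0.0344, -0.0328, 0]
    - [0.0344, -0.0328, 0]
    - [0.0344, -0.0328, 0]
    - [0.0344, -0.0328, 0]
    - [0.0344, -0.0328, 0]
    - [0, 0, 0]
    - [0, 0, 0]
  twist:
    - [0, 0, 0]
    - [0, 0, 0]
    - [0, 0, 0]
    - [0, 0, 0]
    - [0, 0, 0]
    - [0, 0, 0]
    - [0, 0, 0]
    - [0, 0, 0.074]
    - [0, 0, 0]
    - [0, 0, 0]

```text
t: 2.8
tool_pos: [547.9, 205.0, 214.1]
eef_rot: [3.141, 0.001, 0.315]
wrist_force: [-0.6, 0.8, -0.2]
opening: 91.9
finger_force: 0.0
```

```bash
python3 - <<'E'
from h import *
p,R,s=cur(); print(np.round(p,1),s['eef_rot'],s['t'],np.round(s['joint_pos'],2))
c=viewer.calibration('wrist');im=viewer.read_camera('wrist'); cv2.imwrite('pics/w1.png',im)
print(np.round(ray(c,256,192)[0]),proj(c,[548,204,59]),proj(c,p))
for r in cut_out('wrist','tray_top')[:3]:
    m=r['region'].astype(np.uint8); b=cv2.minAreaRect(np.argwhere(m)[:,::-1].astype(np.float32)); P=np.array([atz(c,u,v,59) for u,v in cv2.boxPoints(b)])
    print(r['conf'],b,np.round(P,1).tolist(),np.round(P.mean(0),1))
E
```

```text
[547.9 205.  214.1] [3.14130729e+00 1.18375398e-03 3.15084551e-01] 2.8 [ 0.15  0.19  1.57 -0.    1.39  1.41]
[613. 227. 384.] (np.float64(249.87062232200645), np.float64(180.06163088842922)) (np.float64(249.31507933338838), np.float64(229.44842734204565))
0.97 ((249.0, 174.5), (51.99999237060547, 120.99998474121094), -0.0) [[471.7, 214.0, 59.0], [610.0, 255.8, 59.0], [628.0, 200.8, 59.0], [491.7, 152.8, 59.0]] [550.3 205.8  59. ]
0.68 ((167.38584899902344, 293.5584411621094), (37.08681106567383, 96.1202621459961), 45.7639045715332) [[320.7, 312.1, 59.0], [443.3, 250.0, 59.0], [417.8, 208.8, 59.0], [290.1, 269.7, 59.0]] [368.  260.1  59. ]
0.54 ((397.06427001953125, 245.55029296875), (110.79862976074219, 36.1715087890625), 19.604089736938477) [[505.0, 73.0, 59.0], [550.9, 76.3, 59.0], [546.4, -67.3, 59.0], [498.7, -75.5, 59.0]] [525.3   1.6  59. ]
```

View pics/w1.png

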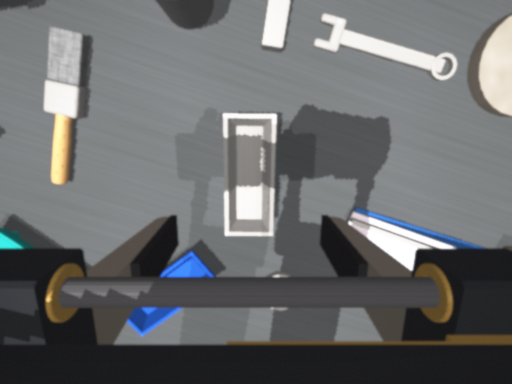

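The wrist picture shows the stack's rim at columns 222–277 and rows 113–236. It is centred and aligned with the fingers at yaw 0.315, and the centre measures (550,206). That agrees with the top camera, so I'll descend.

Emit:
step_arm:
  gripper: [0, 0, 0, 0, 0, 0, 0, 0, 0]
  offset:
    - [0.0025, 0, 0.03]
    - [0, 0, 0.03]
    - [0, 0, 0.03]
    - [0, 0, 0.03]
    - [0, 0, 0.02]
    - [0, 0, 0.013]
    - [0, 0, 0.01]
    - [0, 0, 0]
    - [0, 0, 0]
  twist:
    - [0, 0, 0]
    - [0, 0, 0]
    - [0, 0, 0]
    - [0, 0, 0]
    - [0, 0, 0]
    - [0, 0, 0]
    - [0, 0, 0]
    - [0, 0, 0]
    - [0, 0, 0]

```text
t: 3.8
tool_pos: [551.3, 205.1, 52.6]
eef_rot: [3.141, -0.002, 0.312]
wrist_force: [0.6, 1.0, 1.0]
opening: 91.9
finger_force: 0.0
```

Emit:
step_arm:
  gripper: [0, 0.35, 0.5, 1, 1, 1, 1, 1, 1, 1]
  offset:
    - [0, 0, 0.0015]
    - [0, 0, 0]
    - [0, 0, 0]
    - [0, 0, 0]
    - [0, 0, 0]
    - [0, 0, 0]
    - [0, 0, 0]
    - [0, 0, 0]
    - [0, 0, 0]
    - [0, 0, 0]
  twist:
    - [0, 0, 0]
    - [0, 0, 0]
    - [0, 0, 0]
    - [0, 0, 0]
    - [0, 0, 0]
    - [0, 0, 0]
    - [0, 0, 0]
    - [0, 0, 0]
    - [0, 0, 0]
    - [0, 0, 0]

```text
t: 4.8
tool_pos: [550.5, 205.4, 50.2]
eef_rot: [-3.141, -0.0, 0.313]
wrist_force: [-0.4, -0.1, 1.0]
opening: 58.2
finger_force: 30.0
```

Gripped, with an opening of 58.2 mm (rim 59). I'll lift slowly at first, then faster, and check the stack.

Emit:
step_arm:
  gripper: [1, 1, 1, 1, 1, 1, 1, 1, 1, 1, 1, 1]
  offset:
    - [0, 0, -0.003]
    - [0, 0, -0.004]
    - [0, 0, -0.005]
    - [0, 0, -0.006]
    - [0, 0, -0.008]
    - [0, 0, -0.012]
    - [0, 0, -0.02]
    - [0, 0, -0.025]
    - [0, 0, -0.025]
    - [0, 0, -0.025]
    - [0, 0, 0]
    - [0, 0, 0]
  twist:
    - [0, 0, 0]
    - [0, 0, 0]
    - [0, 0, 0]
    - [0, 0, 0]
    - [0, 0, 0]
    - [0, 0, 0]
    - [0, 0, 0]
    - [0, 0, 0]
    - [0, 0, 0]
    - [0, 0, 0]
    - [0, 0, 0]
    - [0, 0, 0]

```text
t: 6.0
tool_pos: [550.7, 205.3, 183.5]
eef_rot: [3.141, -0.001, 0.313]
wrist_force: [0.1, -0.6, -2.6]
opening: 58.6
finger_force: 30.0
```

```bash
python3 - <<'E'
from h import *
p,R,s=cur(); print(np.round(p,1),s['eef_rot'],s['t'],s['opening'],np.round(s['wrist_force'],1))
a=viewer.read_camera('side'); b=viewer.read_camera('top'); c=viewer.calibration('side'); ct=viewer.calibration('top')
print(proj(c,[550,205,47]),proj(c,p),proj(ct,p))
z=np.zeros((600,800,3),np.uint8)
z[:300,:400]=cv2.resize(a[160:250,195:315],(400,300),interpolation=cv2.INTER_CUBIC)
z[300:,:]=cv2.resize(b[175:250,265:399][:, :],(800,300),interpolation=cv2.INTER_CUBIC)
z[:300,400:]=cv2.resize(a[100:175,240:340],(400,300),interpolation=cv2.INTER_CUBIC)
cv2.imwrite('pics/lift.png',z)
E
```

```text
[550.7 205.3 183.5] [ 3.14136459e+00 -1.13976205e-03  3.12840367e-01] 6.0 58.55815268265986 [ 0.1 -0.6 -2.6]
(np.float64(250.46034596496384), np.float64(226.22811148068035)) (np.float64(249.98737088280683), np.float64(187.84883865516608)) (np.float64(227.8607296643546), np.float64(192.6672003047875))
```

View pics/lift.png

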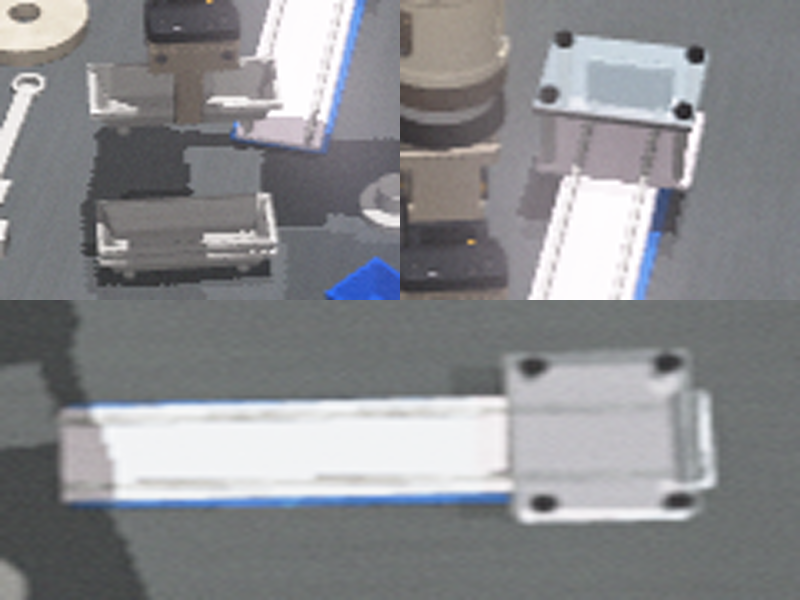

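The lift took only the top tray: the held one is at about (252,183) in the side picture and the lower two stay at (252,230). The wrist force reads about 2.6 N, which is one tray. Now I'll fit the deck pose from the low corners and the four post caps in both views.

```bash
cat > fit.py <<'E'
from h import *
from scipy.optimize import least_squares
ct,cs=viewer.calibration('top'),viewer.calibration('side')
T=lambda x,y:(265+x*134/800,175+(y-300)*.25); S=lambda x,y:(240+(x-400)*.25,100+y*.25); S2=lambda x,y:(195+x*.3,160+y*.3)
def deck(q): # yaw about z, then pitch up 10deg
    return Ro.from_euler('z',q[2])*Ro.from_euler('y',-10,degrees=True)
def W(q,x,y,z): return np.array([q[0],q[1],14])+deck(q).apply([x,y,z])
# deck +y is left of travel (-Y) => world +X (image up in top)
top=[(0,39,0,T(62,408)),(0,-39,0,T(62,503)),('a',55,75,T(532,367)),('b',55,75,T(668,363)),('a',-55,75,T(543,503)),('b',-55,75,T(680,500))]
side=[(0,39,0,S2(235,137)),(0,-39,0,S2(327,150)),('a',55,75,S(549,94)),('b',55,75,S(564,39)),('a',-55,75,S(684,109)),('b',-55,75,S(696,53))]
def res(q):
    r=[]
    for c,L in((ct,top),(cs,side)):
        for x,y,z,uv in L:
            x={'a':q[3],'b':q[4]}.get(x,x); r+=list(np.array(proj(c,W(q,x,y,z)))-uv)
    return np.array(r)
if __name__=='__main__':
    s=least_squares(res,[500,52,-1.55,260,335],x_scale=[1,1,.01,1,1],loss='soft_l1')
    print(np.round(s.x,3)); print(np.round(res(s.x).reshape(-1,2),1).tolist())
E
python3 fit.py
```

```text
[497.914  51.989  -1.562 264.811 335.322]
[[-0.8, 0.6], [-0.0, -0.3], [-0.1, -0.4], [-0.3, -0.5], [-0.1, -0.0], [-0.2, -0.1], [1.0, -0.5], [-1.1, -0.7], [0.3, -0.2], [0.5, -0.4], [0.3, 0.1], [0.3, -0.2]]
```

```bash
cat >> h.py <<'E'
Q=[497.9,52,-1.562]
def tgt(x,y,z):
    D=(Ro.from_euler('z',Q[2])*Ro.from_euler('y',-10,degrees=True)).as_matrix()
    return np.array([Q[0],Q[1],14])+D@[x,y,z], Ro.from_matrix(np.array([-D[:,0],D[:,1],-D[:,2]]).T)
E
python3 - <<'E'
from h import *
p,R,s=cur(); p1,R1=tgt(100,0,26.2+60); print(p1,R1.as_euler('xyz'))
plan(p,R,p1,R1,n=12)
E
```

```text
[498.63459203 -31.50907151 116.25524608] [3.14159265 0.17453293 1.57959265]
rows 12 twist/row [-0.0094, -0.0124, -0.1053]
[[-0.0101, 0.0175, 0.0054], [-0.0118, 0.0163, 0.0057], [-0.0134, 0.0149, 0.006], [-0.0148, 0.0133, 0.0063], [-0.016, 0.0117, 0.0067], [-0.017, 0.0098, 0.007], [-0.0179, 0.0079, 0.0073], [-0.0185, 0.006, 0.0076], [-0.019, 0.0039, 0.0078], [-0.0192, 0.0018, 0.0081], [-0.0191, -0.0003, 0.0083], [-0.0189, -0.0024, 0.0086]]
```

Emit:
step_arm:
  gripper: [1, 1, 1, 1, 1, 1, 1, 1, 1, 1, 1, 1]
  offset:
    - [-0.0101, 0.0175, 0.0054]
    - [-0.0118, 0.0163, 0.0057]
    - [-0.0134, 0.0149, 0.006]
    - [-0.0148, 0.0133, 0.0063]
    - [-0.016, 0.0117, 0.0067]
    - [-0.017, 0.0098, 0.007]
    - [-0.0179, 0.0079, 0.0073]
    - [-0.0185, 0.006, 0.0076]
    - [-0.019, 0.0039, 0.0078]
    - [-0.0192, 0.0018, 0.0081]
    - [-0.0191, -0.0003, 0.0083]
    - [-0.0189, -0.0024, 0.0086]
  twist:
    - [-0.0094, -0.0124, -0.1053]
    - [-0.0094, -0.0124, -0.1053]
    - [-0.0094, -0.0124, -0.1053]
    - [-0.0094, -0.0124, -0.1053]
    - [-0.0094, -0.0124, -0.1053]
    - [-0.0094, -0.0124, -0.1053]
    - [-0.0094, -0.0124, -0.1053]
    - [-0.0094, -0.0124, -0.1053]
    - [-0.0094, -0.0124, -0.1053]
    - [-0.0094, -0.0124, -0.1053]
    - [-0.0094, -0.0124, -0.1053]
    - [-0.0094, -0.0124, -0.1053]

```text
t: 7.3
tool_pos: [498.3, -31.8, 115.8]
eef_rot: [-3.141, 0.174, 1.585]
wrist_force: [0.1, -1.1, -1.1]
opening: 58.4
finger_force: 30.0
```

Emit:
step_arm:
  gripper: [1, 1]
  offset:
    - [0, 0, 0]
    - [0, 0, 0]
  twist:
    - [0, 0, 0]
    - [0, 0, 0]

```text
t: 7.5
tool_pos: [498.9, -31.0, 116.7]
eef_rot: [3.141, 0.173, 1.577]
wrist_force: [0.9, 0.1, -1.3]
opening: 58.6
finger_force: 30.0
```

```bash
python3 - <<'E'
from h import *
p,R,s=cur(); print(np.round(p,1),s['eef_rot'],s['t'],s['opening'],np.round(s['wrist_force'],1))
p1,R1=tgt(100,0,86.2);plan(p,R,p1,R1,n=1)
a=viewer.read_camera('side'); b=viewer.read_camera('wrist'); 
z=np.zeros((600,800,3),np.uint8)
z[:300,:400]=cv2.resize(a[120:210,230:350],(400,300),interpolation=cv2.INTER_CUBIC)
z[300:,:400]=cv2.resize(b,(400,300))
z[:300,400:]=cv2.resize(viewer.read_camera('top')[170:260,260:380],(400,300),interpolation=cv2.INTER_CUBIC)
cv2.imwrite('pics/hov.png',z)
E
```

```text
[498.9 -31.  116.7] [3.14074427 0.17326095 1.57709873] 7.5 58.5976215547771 [ 0.9  0.1 -1.3]
rows 1 twist/row [0.0004, -0.0013, -0.0025]
 offset/row [-0.0004, -0.0003, 0.0005]
```

View pics/hov.png

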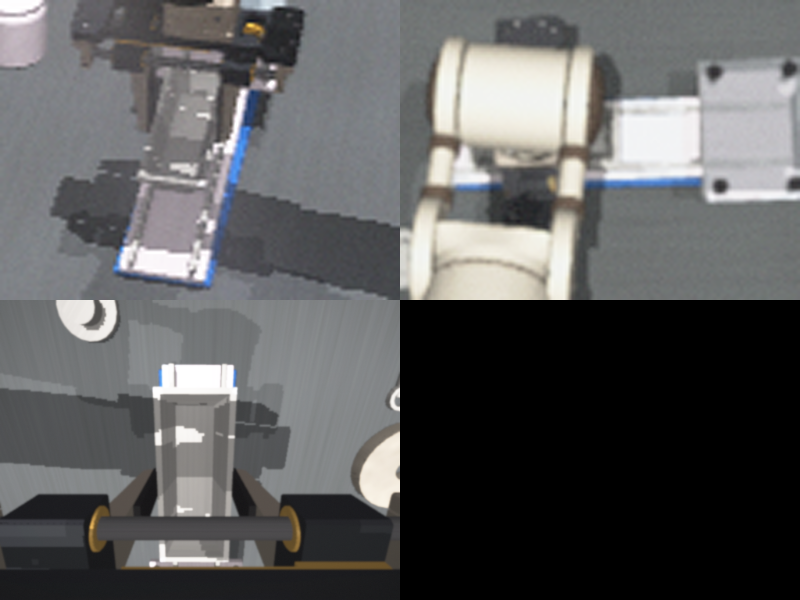

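The hover picture shows the tray over the deck, aligned and well short of the shield. In the wrist view the deck centre is about 3 px to the right of the tray's, roughly 3 mm. I'll shift 2 mm along +y and lower.

Emit:
step_arm:
  gripper: [1, 1, 1, 1, 1, 1, 1]
  offset:
    - [0, 0.002, 0.015]
    - [0, 0, 0.015]
    - [0, 0, 0.012]
    - [0, 0, 0.008]
    - [0, 0, 0.005]
    - [0, 0, 0.003]
    - [0, 0, 0]
  twist:
    - [0, 0, 0]
    - [0, 0, 0]
    - [0, 0, 0]
    - [0, 0, 0]
    - [0, 0, 0]
    - [0, 0, 0]
    - [0, 0, 0]

```text
t: 8.35
tool_pos: [502.1, -41.4, 60.6]
eef_rot: [3.139, 0.174, 1.579]
wrist_force: [-0.3, 0.8, -1.6]
opening: 58.1
finger_force: 30.0
```

Emit:
step_arm:
  gripper: [1, 1, 1]
  offset:
    - [0, 0, 0.001]
    - [0, 0, 0.001]
    - [0, 0, 0]
  twist:
    - [0, 0, 0]
    - [0, 0, 0]
    - [0, 0, 0]

```text
t: 8.65
tool_pos: [502.2, -41.8, 58.9]
eef_rot: [3.139, 0.175, 1.579]
wrist_force: [-0.5, -0.2, -3.0]
opening: 58.3
finger_force: 30.0
```

Emit:
step_arm:
  gripper: [1, 1, 1]
  offset:
    - [0, 0, 0.001]
    - [0, 0, 0.0007]
    - [0, 0, 0]
  twist:
    - [0, 0, 0]
    - [0, 0, 0]
    - [0, 0, 0]

```text
t: 8.95
tool_pos: [502.2, -42.1, 57.2]
eef_rot: [3.139, 0.174, 1.58]
wrist_force: [-0.7, 0.7, -1.0]
opening: 58.4
finger_force: 30.0
```

Emit:
step_arm:
  gripper: [1, 1]
  offset:
    - [0, 0, 0.0007]
    - [0, 0, 0]
  twist:
    - [0, 0, 0]
    - [0, 0, 0]

```text
t: 9.15
tool_pos: [502.2, -42.1, 57.1]
eef_rot: [3.139, 0.174, 1.579]
wrist_force: [-2.4, 2.3, 5.0]
opening: 58.2
finger_force: 30.0
```

Contact at about 5 N, at the expected height. Now to release and back out.

Emit:
step_arm:
  gripper: [0.2, 0, 0, 0, 0, 0, 0, 0, 0, 0]
  offset:
    - [0, 0, 0]
    - [0, 0, 0]
    - [0, 0, 0]
    - [0, 0, 0]
    - [0, 0, -0.01]
    - [0, 0, -0.02]
    - [0, 0, -0.03]
    - [0, 0, -0.03]
    - [0, 0, 0]
    - [0, 0, 0]
  twist:
    - [0, 0, 0]
    - [0, 0, 0]
    - [0, 0, 0]
    - [0, 0, 0]
    - [0, 0, 0]
    - [0, 0, 0]
    - [0, 0, 0]
    - [0, 0, 0]
    - [0, 0, 0]
    - [0, 0, 0]

```text
t: 10.15
tool_pos: [502.2, -26.6, 146.0]
eef_rot: [3.137, 0.175, 1.579]
wrist_force: [0.1, 0.6, -0.9]
opening: 91.6
finger_force: 0.0
```

```bash
python3 - <<'E'
from h import *
p,R,s=cur(); print(np.round(p,1),s['eef_rot'],s['t'],s['opening'],np.round(s['wrist_force'],1))
c=viewer.calibration('wrist');b=viewer.read_camera('wrist')
for r in cut_out('wrist','tray_top')[:2]:
    m=r['region'].astype(np.uint8); bb=cv2.minAreaRect(np.argwhere(m)[:,::-1].astype(np.float32)); print(r['conf'],bb)
# predicted pixels of low rim corners for deck x 27.5, y +-29.5, z35
for y in (-29.5,29.5): print(proj(c,tgt(27.5,y,35)[0]),proj(c,tgt(0,np.sign(y)*39,0)[0]))
p1,R1=tgt(0,0,100); print('to back'); plan(p,R,p1,R1)
a=viewer.read_camera('side'); z=np.zeros((300,800,3),np.uint8)
z[:,:400]=cv2.resize(a[120:210,230:350],(400,300),interpolation=cv2.INTER_CUBIC); z[:,400:]=cv2.resize(b,(400,300))
cv2.imwrite('pics/placed.png',z)
E
```

```text
[502.2 -26.6 146. ] [3.13688317 0.17486396 1.57948992] 10.15 91.58477158730147 [ 0.1  0.6 -0.9]
0.71 ((248.5, 190.99998474121094), (66.99998474121094, 151.99996948242188), 0.0)
(np.float64(209.97849319153275), np.float64(115.1513366592337)) (np.float64(203.869732186725), np.float64(86.05873133528641))
(np.float64(278.4733010503274), np.float64(115.21960363272046)) (np.float64(285.29582330600067), np.float64(86.16801751567367))
to back
rows 3 twist/row [0.0016, 0.0001, -0.0]
[[0.0334, -0.0012, 0.0054], [0.0334, -0.0012, 0.0054], [0.0334, -0.0012, 0.0054]]
```

View pics/placed.png

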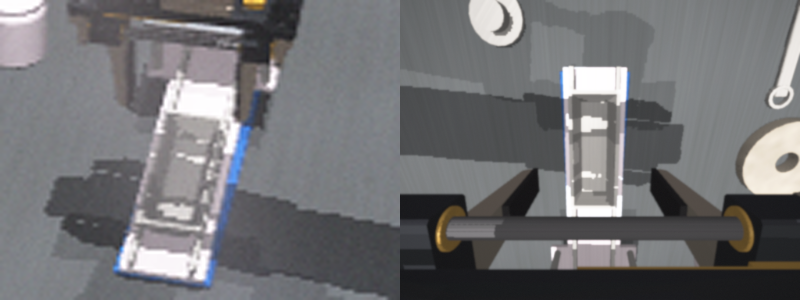

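The tray lies between the rails, aligned with the deck: wrist picture rim centre column 248.5, deck centre about 250. It is well short of the shield. Next I'll shut the fingers, go behind the low end and descend.

Emit:
step_arm:
  gripper: [1, 1, 1, 1, 1, 1, 1, 1, 1, 1]
  offset:
    - [0.036, 0, 0]
    - [0.036, 0, 0]
    - [0.036, 0, 0]
    - [0, 0, 0.01]
    - [0, 0, 0.02]
    - [0, 0, 0.02]
    - [0, 0, 0.02]
    - [0, 0, 0.02]
    - [0, 0, 0.006]
    - [0, 0, 0]
  twist:
    - [0, 0, 0]
    - [0, 0, 0]
    - [0, 0, 0]
    - [0, 0, 0]
    - [0, 0, 0]
    - [0, 0, 0]
    - [0, 0, 0]
    - [0, 0, 0]
    - [0, 0, 0]
    - [0, 0, 0]

```text
t: 11.3
tool_pos: [499.7, 62.4, 30.2]
eef_rot: [-3.141, 0.175, 1.579]
wrist_force: [0.9, 0.6, -0.0]
opening: 14.0
finger_force: 0.0
```

```bash
python3 - <<'E'
from h import *
p,R,s=cur(); p0,R0=tgt(0,0,0); D=R0.as_matrix()*[-1,1,-1]
print('deck xyz',np.round(D.T@(p-p0),1),s['t'],s['opening'],np.round(s['wrist_force'],1),s['eef_rot'])
E
```

```text
deck xyz [-7.4  1.9 17.8] 11.3 14.038158062095205 [ 0.9  0.6 -0. ] [-3.14065239  0.17458433  1.57929646]
```

Emit:
step_arm:
  gripper: [1, 1, 1, 1, 1, 1, 1, 1, 1, 1, 1]
  offset:
    - [0, 0.002, 0]
    - [-0.01, 0, 0]
    - [-0.01, 0, 0]
    - [-0.006, 0, 0]
    - [-0.006, 0, 0]
    - [-0.008, 0, 0]
    - [-0.01, 0, 0]
    - [-0.01, 0, 0]
    - [-0.01, 0, 0]
    - [-0.01, 0, 0]
    - [-0.01, 0, 0]
  twist:
    - [0, 0, 0]
    - [0, 0, 0]
    - [0, 0, 0]
    - [0, 0, 0]
    - [0, 0, 0]
    - [0, 0, 0]
    - [0, 0, 0]
    - [0, 0, 0]
    - [0, 0, 0]
    - [0, 0, 0]
    - [0, 0, 0]

```text
t: 12.4
tool_pos: [503.9, -26.4, 47.5]
eef_rot: [3.139, 0.174, 1.579]
wrist_force: [0.9, 2.1, 1.8]
opening: 0.1
finger_force: 1.0
```

```bash
python3 - <<'E'
from h import *
p,R,s=cur(); p0,R0=tgt(0,0,0); D=R0.as_matrix()*[-1,1,-1]
print('deck xyz',np.round(D.T@(p-p0),1),s['t'],s['opening'],np.round(s['wrist_force'],1),s['eef_rot'])
a=viewer.read_camera('side'); b=viewer.read_camera('wrist');z=np.zeros((300,800,3),np.uint8)
z[:,:400]=cv2.resize(a[120:210,230:350],(400,300),interpolation=cv2.INTER_CUBIC); z[:,400:]=cv2.resize(b,(400,300))
cv2.imwrite('pics/push.png',z)
E
```

```text
deck xyz [83.1  5.3 19.4] 12.4 0.13882017707097088 [0.9 2.1 1.8] [3.13895864 0.17446084 1.57941348]
```

View pics/push.png

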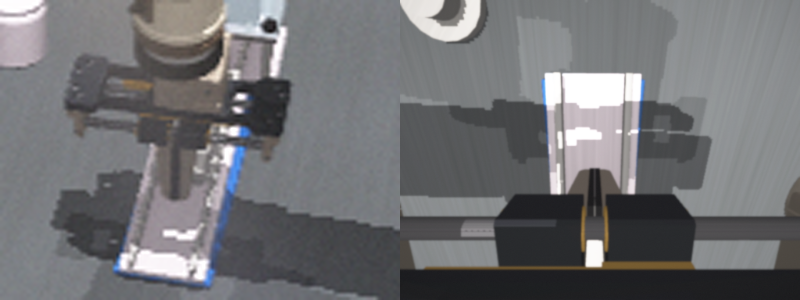

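The fingers are centred between the rails at column 594, with the deck at 593. A push force of about 2 N shows the tray is moving, so I'll continue.

Emit:
step_arm:
  gripper: [1, 1, 1, 1, 1, 1, 1, 1, 1, 1, 1]
  offset:
    - [-0.01, 0, 0]
    - [-0.01, 0, 0]
    - [-0.01, 0, 0]
    - [-0.01, 0, 0]
    - [-0.01, 0, 0]
    - [-0.01, 0, 0]
    - [-0.01, 0, 0]
    - [-0.01, 0, 0]
    - [-0.008, 0, 0]
    - [-0.004, 0, 0]
    - [0, 0, 0]
  twist:
    - [0, 0, 0]
    - [0, 0, 0]
    - [0, 0, 0]
    - [0, 0, 0]
    - [0, 0, 0]
    - [0, 0, 0]
    - [0, 0, 0]
    - [0, 0, 0]
    - [0, 0, 0]
    - [0, 0, 0]
    - [0, 0, 0]

```text
t: 13.6
tool_pos: [505.0, -116.9, 63.6]
eef_rot: [3.138, 0.175, 1.579]
wrist_force: [-0.0, -0.6, 0.0]
opening: 0.4
finger_force: 0.0
```

Emit:
step_arm:
  gripper: [1, 1, 1, 1]
  offset:
    - [-0.002, 0, 0]
    - [-0.002, 0, 0]
    - [-0.001, 0, 0]
    - [0, 0, 0]
  twist:
    - [0, 0, 0]
    - [0, 0, 0]
    - [0, 0, 0]
    - [0, 0, 0]

```text
t: 14.0
tool_pos: [504.8, -120.9, 64.2]
eef_rot: [3.139, 0.174, 1.58]
wrist_force: [-0.5, 0.9, -0.4]
opening: -0.1
finger_force: 0.6
```

```bash
cat > st.py <<'E'
from h import *
p,R,s=cur(); p0,R0=tgt(0,0,0); D=R0.as_matrix()*[-1,1,-1]
print('deck xyz',np.round(D.T@(p-p0),1),s['t'],s['opening'],np.round(D.T@np.array(s['wrist_force']),1))
E
python3 st.py
```

```text
deck xyz [179.1   5.4  19.4] 14.0 -0.1406626942306332 [-1.  -0.5 -0.3]
```

Creep on until the resistance steps up.

Emit:
step_arm:
  gripper: [1, 1, 1, 1]
  offset:
    - [-0.0015, 0, 0]
    - [-0.0015, 0, 0]
    - [-0.001, 0, 0]
    - [0, 0, 0]
  twist:
    - [0, 0, 0]
    - [0, 0, 0]
    - [0, 0, 0]
    - [0, 0, 0]

```text
t: 14.4
tool_pos: [504.9, -125.2, 65.0]
eef_rot: [3.139, 0.175, 1.579]
wrist_force: [-0.8, 1.0, 1.0]
opening: 0.6
finger_force: 0.5
```

Emit:
step_arm:
  gripper: [1, 1, 1]
  offset:
    - [-0.001, 0, 0]
    - [-0.001, 0, 0]
    - [0, 0, 0]
  twist:
    - [0, 0, 0]
    - [0, 0, 0]
    - [0, 0, 0]

```text
t: 14.7
tool_pos: [504.8, -126.4, 65.1]
eef_rot: [3.139, 0.173, 1.579]
wrist_force: [-0.6, 4.3, 0.9]
opening: 0.5
finger_force: 2.3
```

```bash
python3 st.py
```

```text
deck xyz [184.6   5.3  19.4] 14.7 0.5241441609144979 [-4.  -0.5  1.7]
```

Emit:
step_arm:
  gripper: [1, 1]
  offset:
    - [-0.0008, 0, 0]
    - [0, 0, 0]
  twist:
    - [0, 0, 0]
    - [0, 0, 0]

```text
t: 14.9
tool_pos: [504.7, -126.5, 65.1]
eef_rot: [3.139, 0.172, 1.579]
wrist_force: [0.6, 8.5, 2.1]
opening: 0.2
finger_force: 3.6
```

Emit:
step_arm:
  gripper: [1, 1]
  offset:
    - [-0.0008, 0, 0]
    - [0, 0, 0]
  twist:
    - [0, 0, 0]
    - [0, 0, 0]

```text
t: 15.1
tool_pos: [504.6, -126.6, 65.1]
eef_rot: [3.139, 0.171, 1.579]
wrist_force: [0.3, 10.7, 2.3]
opening: 0.3
finger_force: 4.9
```

```bash
python3 st.py
```

```text
deck xyz [184.8   5.1  19.3] 15.1 0.3489044467574429 [-10.1   0.4   4.1]
```

It is hard against the stop at deck x 184.8 (185 predicted), with the force rising and no advance. I'll back straight off and rise.

Emit:
step_arm:
  gripper: [1, 1, 1, 1, 1, 1, 1, 1, 1, 1, 1, 1]
  offset:
    - [0.002, 0, 0]
    - [0.004, 0, 0]
    - [0.01, 0, 0]
    - [0.02, 0, 0]
    - [0.025, 0, 0]
    - [0.02, 0, -0.02]
    - [0.02, 0, -0.03]
    - [0.02, 0, -0.035]
    - [0.02, 0, -0.035]
    - [0.02, 0, -0.035]
    - [0, 0, 0]
    - [0, 0, 0]
  twist:
    - [0, 0, 0]
    - [0, 0, 0]
    - [0, 0, 0]
    - [0, 0, 0]
    - [0, 0, 0]
    - [0, 0, 0]
    - [0, 0, 0]
    - [0, 0, 0]
    - [0, 0, 0]
    - [0, 0, 0]
    - [0, 0, 0]
    - [0, 0, 0]

```text
t: 16.3
tool_pos: [503.0, 57.3, 190.4]
eef_rot: [3.138, 0.175, 1.581]
wrist_force: [-0.5, -0.6, -1.2]
opening: 0.3
finger_force: 0.0
```

```bash
python3 st.py; python3 - <<'E'
from h import *
a=viewer.read_camera('side');b=viewer.read_camera('top');ct=viewer.calibration('top');z=np.zeros((600,800,3),np.uint8)
z[:300,:400]=cv2.resize(a[95:185,235:355],(400,300),interpolation=cv2.INTER_CUBIC); z[:300,400:]=cv2.resize(b[170:245,300:400],(400,300),interpolation=cv2.INTER_CUBIC)
z[300:,:400]=cv2.resize(a,(400,300)); z[300:,400:]=cv2.resize(b,(400,300))
for y in(-26,33): print(np.round(proj(ct,tgt(195,y,35)[0]),1),np.round(proj(ct,tgt(340,y,35)[0]),1))
cv2.imwrite('pics/end.png',z)
E
```

```text
deck xyz [ 25.5   5.2 174.6] 16.3 0.2920907729247492 [ 0.4 -0.5 -1.3]
[333.2 218.5] [378.6 216.7]
[332.3 200.6] [377.5 198.5]
```

View pics/end.png

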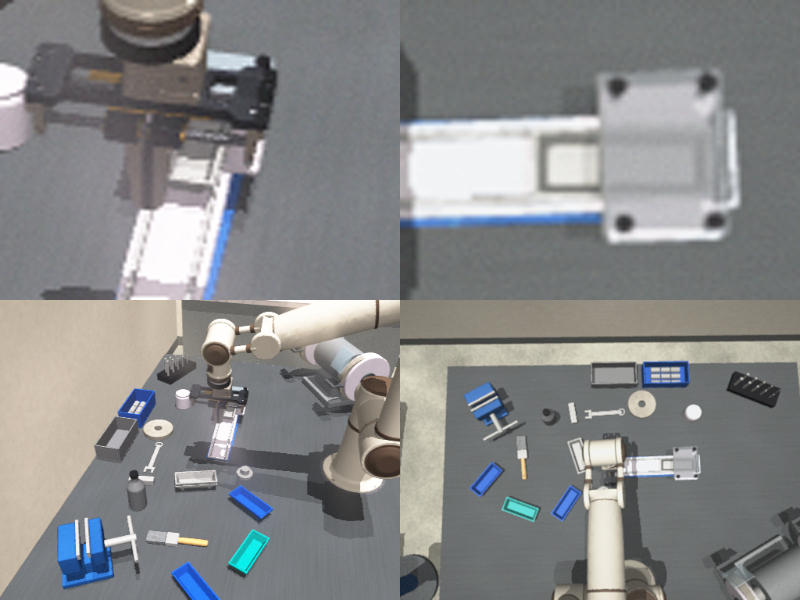

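The tray is straight under the shield, with its low rim at column 333.5 against 333 predicted for contact with the stop. The two remaining trays and the bystanders haven't moved.

```bash
python3 -c "
from bench import arm; print(arm.job_done())"
```

```text
the job is handed in; nothing more can be done
None
```

The job is handed in: the top tray lies under the shield against the stop, the other two trays are still nested, and nothing else on the bench was moved (about 16 s of the 59 s used).

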